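# Couple the pressure gauge to the pump's quick coupler

## Task

Get the small water pump ready for its pressure test: pull the spring sleeve of its empty quick coupler back, straight down, until it stays back by itself when you let go. Then take the pressure gauge from its wooden block, set its plug into the coupler's mouth and press it home against the valve spring, no harder than the spring asks, until the sleeve springs forward and locks it; let go and leave the gauge standing there upright. Do not disturb the mug, the pencil tin or the lamp.

Things in the scene. Friction and masses are not known exactly. Their poses are not given: they have to be found in the camera images.
- pump: Diaphragm water pump set, fixed: dark steel plate on rubber feet, 330 x 130 mm, 16 mm high; origin at table height on the upright axis of its quick coupler, z up. Pump head (up to 102 mm high) and motor lie on the plate 80 to 255 mm from the origin towards -x; else nothing stands within 70 mm of the axis. Below the sleeve there is only a 41 mm wide hex at 56 to 68 mm and a pipe.
- elbow (a point): The outlet elbow on the pump plate under the coupler, 36 mm above the pump's origin, z up. The coupler's riser pipe is screwed into it more or less far, so all coupler heights told here, counted from the pump's origin, are middle values: the true ones are up to 8 mm more or less, and no pose shows it. Socket: mouth rim at 118 mm, bore 25.8 mm flared to 31 mm at the rim, outside 33 mm.
- sleeve (a joint): How far the knurled steel sleeve round the socket is pulled back (down), in m: 0 forward, 0.009 at its hard back stop; held back by itself it rests near 0.006. Sleeve 48 mm across, from 80 to 116 mm high when forward; grip its sides from above. Spring: 9 N at 0, 14 N at 0.009. While it is forward with the socket empty, balls stop any plug 11 mm inside the mouth.
- valve (a joint): Spring valve in the throat, m, up positive: about 0 in the empty coupler with the sleeve forward; rises to 0.007 and holds the sleeve back once that has been pulled fully back. The plug then meets it 11 mm inside the mouth (5 N) and pushes it to about -0.008 (13 N; the gauge's weight gives 4 N of it), where the sleeve snaps up; 1 to 2 mm deeper the plug's shoulder stops hard on the rim.
- gauge: Pressure gauge on a quick plug, 0.36 to 0.48 kg, standing in the wooden block. Origin at the centre of the plug's tip, z up along the plug, x square to the dial (dial on the +x face). Plug 24 mm thick, its tip tapered to 21 mm over 1.3 mm, groove at 8 to 17.5 mm, shoulder 35 mm wide at 27.3 mm. Locked in the coupler its origin stands on the axis, 92 mm (give or take 8) above the pump's origin.
- case (a point): Centre of the gauge's rubber-booted round case, 98 mm above the plug's tip, axes as the gauge's: 72 mm in diameter, 38 mm thick along x, its top 36 mm above this point. Grip it across the 38 mm from above; under it a thin stem and a hex lead to the plug.
- stand: Fixed cypress block 90 x 90 x 45 mm with an upright 28 mm hole, 33 mm deep, in its middle, where the gauge stands with its shoulder on the block's top. Origin under the block's centre.
- mug: Stainless steel mug, 82 mm across, 82 mm high, handle to +y; origin under its centre. Leave alone.
- tin: Pencil tin, 76 mm across, 98 mm high with pencils up to 155 mm; origin under its centre. Leave alone.
- lamp: Small solar lamp: round base 100 mm across and 28 mm high with a toggle switch, bent arm with lamp head up to 128 mm; origin under the base's centre. Leave alone.
Mind the look-alikes: they are no part of the job. Of the things that look like the gauge, the largest one is meant.

How it is judged (in metres and radians):
On the way, in this order (a step that is already met when the one before it is completed fails the run):
1. the sleeve is pulled back and stays back with no finger on the coupler (value of joint sleeve above 0.0045 m and contact force between the fingers and pump below 0.5 N), for 0.3 s.
2. the plug is home in the coupler and the sleeve has sprung forward over it (value of joint sleeve below 0.0015 m and value of joint valve below -0.006 m and z of gauge in the frame of pump below 0.103 m and horizontal distance between gauge and pump below 0.004 m), for 0.3 s.
At the end, for the whole second after the job is handed in: The gauge stands locked in the coupler: sleeve forward to within 1.5 mm of its end, valve held down by the plug (below -6 mm), plug tip on the coupler's axis (within 4 mm) and less than 103 mm above the pump's origin, gauge upright within 0.1 rad, at rest (all of step 2 and angle between gauge's own z axis and vertical below 0.1 rad and linear speed of gauge below 0.01 m/s); the robot touches nothing.
It fails at once if the gauge is pressed into or pulled at the coupler, or pressed on the pump, with more than 50 N of contact force (contact force between gauge and pump above 50 N).
It fails at once if mug, pencil tin or lamp shifted by more than 30 mm or tipped (distance of any of mug, tin, lamp from where it was at the start of the episode above 0.03 m or angle between any of mug, tin, lamp's own z axis and vertical above 0.4 rad).
It also fails if it takes over 54 s, if anything falls off the work surface, if the arm or the gripper's body presses on something with over 40 N, if the wrist force passes 120 N, or if a joint passes its speed limit or range.

## Robot

A 7-joint arm with a two-finger parallel gripper is mounted at the origin on the work surface. World frame = base frame: x ahead of the robot, y to its left, z up, the work surface at z = 0. Lengths are in mm, angles in rad, forces in N, time in s.
With the tool pointing down it reaches from about 425 to 1025 mm from the base axis. Payload 3.6 kg.
Tool frame: the origin (TCP) lies at the very end of the fingers, on their centre line; the grasp point (between the pads) lies 19 mm behind it (robot.grip_point_offset is the distance from the TCP to the grasp point, in mm); z points along the fingers, y is the line along which they close (so a half turn about z gives the same grasp; the last joint's range is limited). The gripper opens to 85 mm and grips with 20 to 120 N. Pads are 22 mm wide; open, the fingers measure 114 mm over their backs; the gripper's body (76 mm by 85 mm) begins 54 mm behind the grasp point. The pads swing forward as they close: fully open they stand 13 mm farther back than shut.
Start: joints at [-1.27, 0.591, 0.048, 1.609, -0.033, 0.943, -0.034], TCP at [278.179, 669.512, 231.302] pointing down, gripper open.
Joint ranges: [-2.69, 2.69], [-0.47, 2.24], [-1.27, 1.36], [0.19, 2.51], [-1.53, 4.68], [0.08, 2.07], [-3.09, 3.09]. Speed limits (rad/s): [2.57, 2.57, 3.14, 3.14, 3.14, 3.14, 3.14].

## Interface

Orientations are given as a unit quaternion [w, x, y, z].
In Python, from station import readout, capture, camera_model, robot gives the robot as it stands. The module is installed in compiled form; this text tells all that it offers.
- The arm moves only by the tool servo_tool, never from a script. Its argument "deltas" is text: rows parted by semicolons, each of 4 numbers parted by spaces: the shift along the tool's x, y, z normalised to -1 to 1, where 1 is 75 cm, then the turn about the tool's z normalised to -1 to 1, where 1 is 180 degrees. A call has 1 to 5 rows; each row is the pose to reach, as a shift and turn from the pose commanded when the call began, along the tool's axes at that moment, turning the shorter way round; what a row does not reach only later rows make up. A row lasts 1/10 s, in which the tool goes at most 50 mm and 8.59 degrees, less where a joint would pass 70% of its speed; a pose out of reach is approached as far as the arm can. A call with a number of a shift or a turn outside -1 to 1 is refused whole. A call with a gripper value outside its range is refused whole. "gripper" is the opening, from 0 (shut) to 1 (fully open), set as the call begins (left out, the last holds). The fingers move at their own pace and stop on an object; "grip_force" is the grip in N (left out, the last holds). Time passes only in rows, so rows that repeat a pose let the fingers close. It gives the time, the measured TCP pose, the force, the opening and the grip force at its end, in the units of the state.
- readout.sense(): the state, without advancing time (a new reading comes with each control period).
- capture(name): name is "scene" or "top"; returns the picture (420x560x3 uint8, red, green, blue); there is no depth.
- camera_model(name): a dict with "intrinsics" (3x3 intrinsics, pixels), "k1" (the pictures are not rectified: a ray, as slopes to the right and down, at radius r is drawn at 1 + k1 r^2 times it, then the intrinsics apply), "rvec" (rotation vector, rad) and "tvec" (3), from world to camera coordinates, as OpenCV has them. Camera axes: x right, y down, z forward; pixel columns grow to the right and rows downward; lengths in mm; the calibration is good to about 2 mm. A picture is of the moment at which its call begins. camera_model takes no time and is no camera call.
- robot.finish_job(): hands the job in; it is judged then, once.
The state is a dict: "time": time; "joint_pos": joint angles; "qd": joint speeds; "joint_efforts": joint torques, N m; "tool_pos": TCP position; "tcp_rot": TCP orientation; "wrist_force": force on the tool from outside, world axes, zero at the start; "moment": the same for the moment, N m; "opening": finger opening in mm; "grip_force": force on a finger pad.
Only numpy, scipy, OpenCV 4.12 (cv2) and the standard library are available. Lean on these libraries where they do the work, as an engineer would, in place of code of your own. Each camera call takes 0.05 s, during which the arm holds its last target. There are 200 camera calls.

## Working session

There is one attempt and no reset: what is moved stays moved. The work goes in short steps, Python scripts to look and compute and a tool call to move; the robot and the scene stay as the last step left them, time stands still between calls to the robot, and variables do not carry over. Pictures are saved under pics/ and viewed, at most 10 in all, crops included, and the job is handed in when it is done.

Besides the shell and the picture viewer there is one more tool, called after "Request:" in YAML: its name, and indented under it one key for each argument. servo_tool: Moves the arm, as the interface text tells. Scaled input: -1 to 1 covers 75 cm each way for a shift and 180 degrees each way for a turn. Its arguments: {"type":"object","properties":{"deltas":{"type":"string"},"gripper":{"type":"number"},"grip_force":{"type":"number"}},"required":["deltas"]}

```bash
mkdir -p pics; cat > h.py <<'E'
import numpy as np, cv2
from station import readout, capture, camera_model, robot
def snap(cam,name,crop=None,s=1):
    im=capture(cam)[:,:,::-1]
    if crop: x0,y0,x1,y1=crop; im=im[y0:y1,x0:x1]
    im=cv2.resize(im,None,fx=s,fy=s,interpolation=cv2.INTER_CUBIC); cv2.imwrite('pics/'+name,im)
def ray(cam,uv):
    m=camera_model(cam);K=np.array(m['intrinsics']);k=m['k1']
    n=cv2.undistortPoints(np.array([[uv]],float),K,np.array([k,0,0,0.]))[0,0]
    R=cv2.Rodrigues(np.array(m['rvec'],float))[0];t=np.array(m['tvec'],float).ravel()
    return -R.T@t, R.T@np.array([n[0],n[1],1.])
def atz(cam,uv,z):
    c,d=ray(cam,uv); return c+d*(z-c[2])/d[2]
def proj(cam,P):
    m=camera_model(cam)
    return cv2.projectPoints(np.array(P,float).reshape(-1,1,3),np.array(m['rvec'],float),np.array(m['tvec'],float),np.array(m['intrinsics']),np.array([m['k1'],0,0,0.]))[0][:,0]
def tri(a,b):
    c1,d1=ray('scene',a);c2,d2=ray('top',b)
    s=np.linalg.lstsq(np.c_[d1,-d2],c2-c1,rcond=None)[0]
    p,q=c1+s[0]*d1,c2+s[1]*d2; return (p+q)/2,np.linalg.norm(p-q)
E
python3 - <<'E'
from h import *
snap('scene','s0.png',s=1.4);snap('top','t0.png',s=1.4)
s=readout.sense();print(s)
for c in('scene','top'):
    print(c,camera_model(c),ray(c,(280,210)))
E
```

```text
{'time': 0.1, 'joint_pos': array([-1.27045213,  0.59204798,  0.04830658,  1.60975034, -0.03332969,
        0.94272163, -0.03368889]), 'qd': array([-3.79040639e-04, -3.93515410e-03,  1.69607345e-03, -3.80154610e-03,
       -8.41121093e-05, -4.07556677e-04,  8.79821868e-04]), 'joint_efforts': array([ 4.87167912e-03, -5.49996328e+01,  1.55352820e+00, -1.98827201e+01,
        9.75776115e-03,  3.79623423e-03, -1.47221431e-05]), 'tool_pos': array([277.89851065, 668.77393872, 230.21936693]), 'tcp_rot': array([-1.59986489e-04,  1.95617152e-01,  9.80679766e-01, -1.04889336e-03]), 'wrist_force': array([-0.95396111, -0.42538749, -0.06131612]), 'moment': array([ 0.03756338,  0.01362571, -0.05186272]), 'grip_force': 0.0, 'opening': 85.32254767352866}
scene {'intrinsics': array([[440.06054567,   0.        , 277.08236994],
       [  0.        , 440.06054567, 207.46767369],
       [  0.        ,   0.        ,   1.        ]]), 'k1': -0.07355518685092939, 'rvec': array([ 1.33421071,  1.91594168, -1.06642016]), 'tvec': array([ 191.4666754 , -202.90802626, 1831.66954627])} (array([1635.46457254,  384.90006129,  780.99427427]), array([-0.80253001, -0.28049808, -0.52663411]))
top {'intrinsics': array([[428.55044229,   0.        , 286.64539859],
       [  0.        , 428.55044229, 210.29225087],
       [  0.        ,   0.        ,   1.        ]]), 'k1': 0.03537799871722215, 'rvec': array([ 2.13402472, -2.15619533,  0.16603843]), 'tvec': array([  -9.26311944,  586.35333801, 1025.69591312])} (array([ 425.96219683,  -10.09511149, 1101.99929409]), array([ 0.15063332,  0.01061273, -0.98865459]))
```

View pics/s0.png

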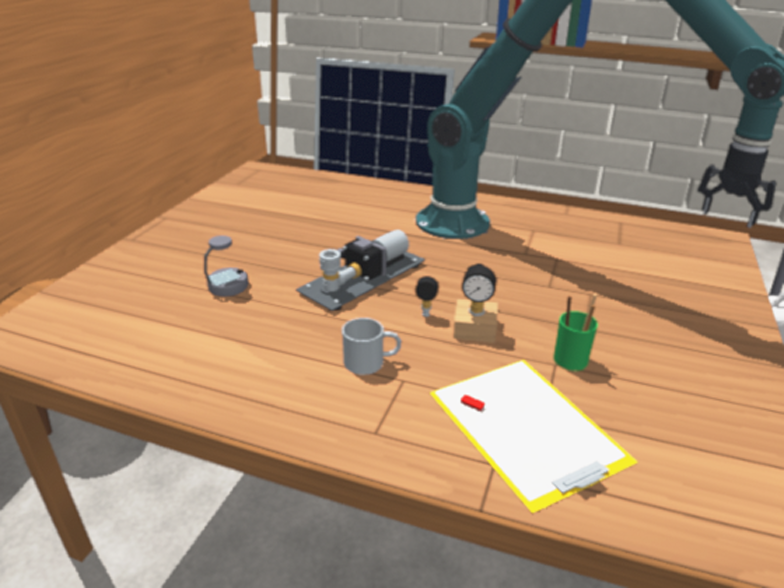

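View pics/t0.png

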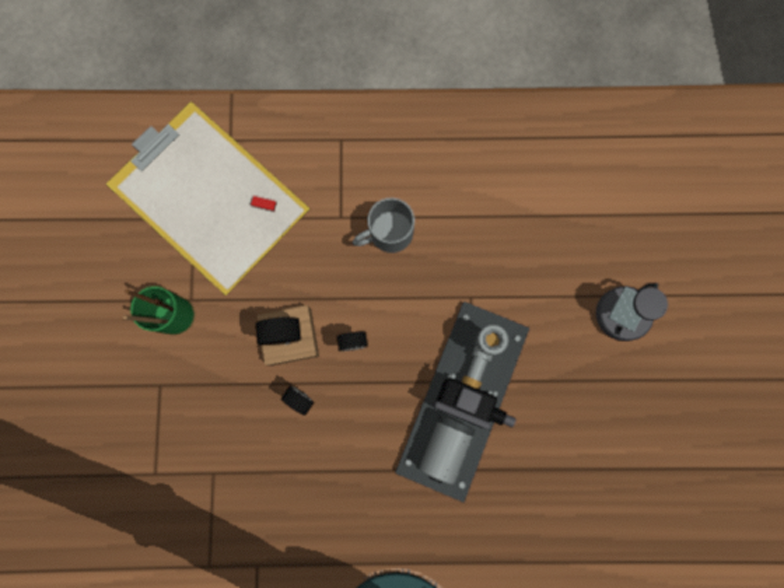

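The scene view shows the lamp (228,265), pump with its coupler (330,262), a small gauge (427,290), the large gauge in the block (480,285), the mug (365,345) and the tin (575,340). The top view shows the coupler mouth at (491,340), the block at (288,335) with the gauge case at (278,331), and two small gauges at (352,341) and (297,400). All are in 1.4x pixels. Next I'll enlarge the candidates.

```bash
python3 - <<'E'
from h import *
t=capture('top')[:,:,::-1];s=capture('scene')[:,:,::-1]
# top crop A: gauge (x170-270,y205-305) ; B coupler (300..400,y205..305); scene A gauge (290..390,170..270), B coupler(190..290,160..260)
f=lambda im,x,y,w,h,k:cv2.resize(im[y:y+h,x:x+w],None,fx=k,fy=k,interpolation=cv2.INTER_CUBIC)
A=np.hstack([f(t,170,205,100,75,4),f(t,300,205,100,75,4)])
B=np.hstack([f(s,290,175,100,75,4),f(s,205,160,100,75,4)])
cv2.imwrite('pics/c1.png',np.vstack([A,B]))
E
```

```text
(no output)
```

View pics/c1.png

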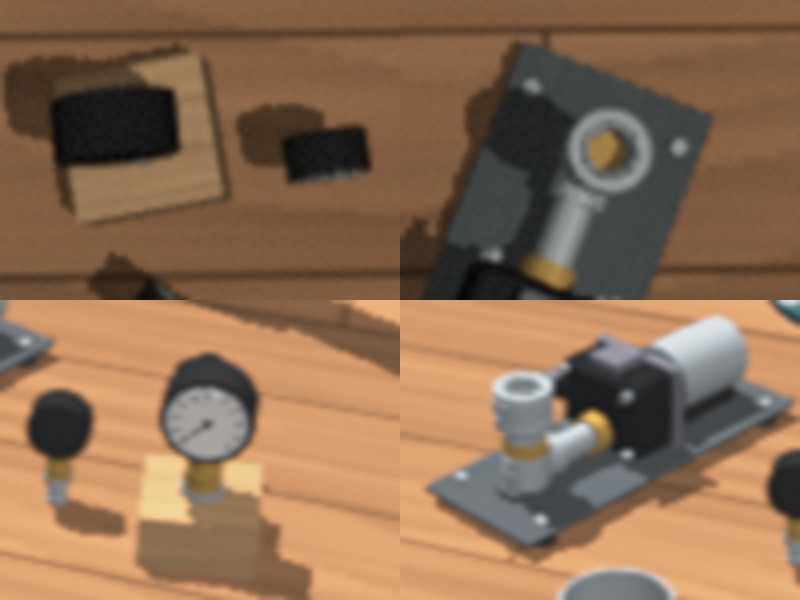

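The candidates in the crop are the block gauge (black case, top-left at 116,125; dial at 207,423), the small gauge (326,153; 60,425), and a second small one just at the crop's edge (155,290). The gauge in the wooden block is clearly the largest, and it's the only one in the block, so it is the one meant. The coupler rim centre is at (610,151) in the top crop and (524,384) in the scene crop.

```bash
python3 - <<'E'
from h import *
u=lambda p,o,q:((p[0]-q[0]+.5)/4-.5+o[0],(p[1]-q[1]+.5)/4-.5+o[1])
T1=lambda p:u(p,(170,205),(0,0));T2=lambda p:u(p,(300,205),(400,0))
S1=lambda p:u(p,(290,175),(0,300));S2=lambda p:u(p,(205,160),(400,300))
print('rim',tri(S2((524,384)),T2((610,151))), atz('top',T2((610,151)),118))
print('plate corners',[atz('top',T2(p),16).round(1) for p in((523,43),(712,117))])
print('case',tri(S1((209,408)),T1((116,125))),atz('top',T1((116,125)),116))
print('block', [atz('top',T1(p),45).round(1) for p in((200,52),(228,198),(75,222))])
for n,a,b in(('bottom',(60,163),(180,150)),('top',(55,95),(120,85)),('top2',(120,85),(176,92))):
    for z in(116,):
        p,q=atz('top',T1(a),z),atz('top',T1(b),z);print(n,p.round(1),q.round(1),np.degrees(np.arctan2(*(q-p)[[1,0]])))
E
```

```text
rim (array([ 499.42471956, -165.23146345,  113.31713554]), np.float64(0.10395232212820296)) [ 499.05818401 -164.44756512  118.        ]
plate corners [array([ 576.2, -127.2,   16. ]), array([ 527.6, -245.8,   16. ])]
case (array([517.54493451, 187.63006944, 119.1271752 ]), np.float64(0.1548361929830768)) [517.85576709 188.18282226 116.        ]
block [array([569.4, 151.4,  45. ]), array([478.9, 133. ,  45. ]), array([465.4, 226.1,  45. ])]
bottom [496.4 219.7 116. ] [503.1 151.3 116. ] -84.43550423559398
top [535.6 223.6 116. ] [541.  186.4 116. ] -81.74626269707836
top2 [541.  186.4 116. ] [536.6 154.1 116. ] -97.77388574118945
```

```bash
cat >> h.py <<'E'
def dl(*tg):
    s=readout.sense();p=np.array(s['tool_pos']);w,x,y,z=s['tcp_rot']
    from scipy.spatial.transform import Rotation as Ro
    R=Ro.from_quat([x,y,z,w]).as_matrix()
    print('t',round(s['time'],2),'p',p.round(1),'yaw_y',np.degrees(np.arctan2(R[1,1],R[0,1])).round(2),'tilt',(R[:2,2]*1000).round(1),'F',np.round(s['wrist_force'],1),'open',round(s['opening'],1),'g',round(s['grip_force'],1),'q',np.round(s['joint_pos'],2))
    for t in tg: print(t,'->',(R.T@(np.array(t)-p)/750).round(4))
E
python3 -c "
from h import *
dl((440,420,230),(515,180,230),(510,0,230),(499.3,-164.9,190))"
```

```text
t 0.2 p [278.  669.1 230.6] yaw_y 67.44 tilt [-0.5 -1.3] F [0.1 0.1 0.4] open 85.6 g 0.0 q [-1.27  0.59  0.05  1.61 -0.03  0.94 -0.03]
(440, 420, 230) -> [-0.3269 -0.2238  0.0011]
(515, 180, 230) -> [-0.542  -0.4809  0.0015]
(510, 0, 230) -> [-0.6279 -0.7051  0.0018]
(499.3, -164.9, 190) -> [-0.6991 -0.9136  0.0554]
```

Request:
servo_tool:
  deltas: "-0.327 -0.224 0;-0.327 -0.224 0 0;-0.327 -0.224 0 0;-0.327 -0.224 0 0;-0.327 -0.224 0 0"

```text
validation failed for argument at $.de...
```

Request:
servo_tool:
  deltas: "-0.327 -0.224 0 0;-0.327 -0.224 0 0;-0.327 -0.224 0 0;-0.327 -0.224 0 0;-0.327 -0.224 0 0"

```text
time: 0.7
tool_pos: [415.2, 458.1, 231.3]
tcp_rot: [0.0, 0.195, 0.981, -0.0]
wrist_force: [0.5, 0.4, 0.5]
opening: 85.1
grip_force: 0.0
```

Request:
servo_tool:
  deltas: "-0.23 -0.25 0 0;-0.23 -0.25 0 0;-0.23 -0.25 0 0;-0.23 -0.25 0 0;-0.23 -0.25 0 0"

```text
time: 1.2
tool_pos: [500.5, 223.1, 231.4]
tcp_rot: [0.0, 0.195, 0.981, 0.0]
wrist_force: [-0.2, -0.1, 0.0]
opening: 85.7
grip_force: 0.0
```

Request:
servo_tool:
  deltas: "-0.1 -0.25 0 0;-0.1 -0.25 0 0;-0.1 -0.25 0 0;-0.1 -0.25 0 0;-0.1 -0.25 0 0"

```text
time: 1.7
tool_pos: [496.5, 14.7, 231.4]
tcp_rot: [0.0, 0.202, 0.979, -0.002]
wrist_force: [-0.9, 0.6, 0.8]
opening: 85.5
grip_force: 0.0
```

```bash
python3 -c "
from h import *
dl((499.3,-164.9,200),(499.3,-164.9,150))"
```

```text
t 1.7 p [496.5  14.7 231.4] yaw_y 66.71 tilt [-0.7 -3.8] F [-0.9  0.6  0.8] open 85.5 g 0.0 q [-0.24  0.31  0.14  2.12 -0.06  0.72  1.11]
(499.3, -164.9, 200) -> [-0.0981 -0.2183  0.0428]
(499.3, -164.9, 150) -> [-0.098  -0.2181  0.1095]
```

Request:
servo_tool:
  deltas: "-0.098 -0.218 0.043 0;-0.098 -0.218 0.043 0;-0.098 -0.218 0.043 0;-0.098 -0.218 0.043 0;-0.098 -0.218 0.043 0"

```text
time: 2.2
tool_pos: [501.8, -161.7, 198.6]
tcp_rot: [-0.0, 0.2, 0.98, -0.001]
wrist_force: [0.6, 0.7, 0.1]
opening: 85.6
grip_force: 0.0
```

Request:
servo_tool:
  deltas: "0 0 0 0.003;0 0 0 0.003"

```text
time: 2.4
tool_pos: [502.9, -154.3, 199.0]
tcp_rot: [-0.0, 0.199, 0.98, 0.0]
wrist_force: [0.3, 0.6, 0.0]
opening: 85.5
grip_force: 0.0
```

```bash
python3 - <<'E'
from h import *
dl((499.3,-164.9,140))
t=capture('top')[:,:,::-1];s=capture('scene')[:,:,::-1]
f=lambda im,x,y,w,h,k:cv2.resize(im[y:y+h,x:x+w],None,fx=k,fy=k,interpolation=cv2.INTER_CUBIC)
cv2.imwrite('pics/c2.png',np.hstack([f(t,300,190,100,125,4),f(s,190,120,100,125,4)]))
E
```

```text
t 2.4 p [ 502.9 -154.3  199. ] yaw_y 67.01 tilt [-0.  1.] F [0.3 0.6 0. ] open 85.5 g 0.0 q [ 0.09  0.39  0.16  2.09 -0.1   0.67  1.49]
(499.3, -164.9, 140) -> [-0.0011 -0.0149  0.0787]
```

View pics/c2.png

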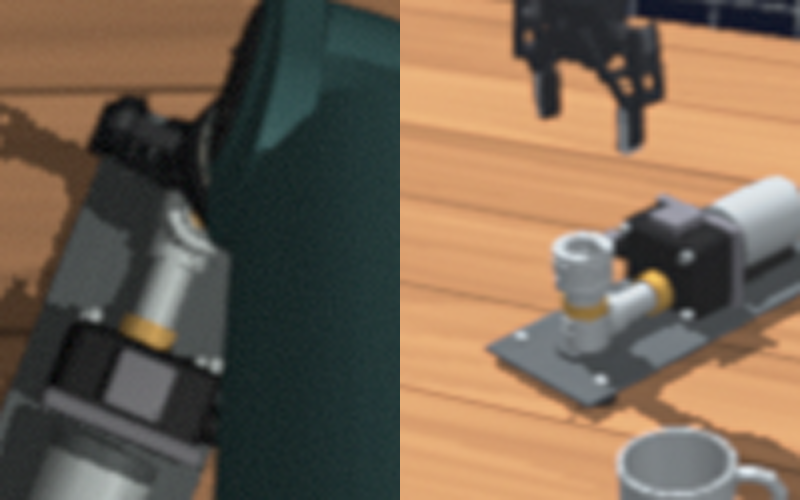

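The crop shows the open fingers in the scene view, with tips at (547,115) and (628,150), standing above and just off the coupler rim at (584,247). In the top view the arm covers most of the coupler.

Request:
servo_tool:
  deltas: "-0.001 -0.015 0.06 0.003;-0.001 -0.015 0.06 0.003;-0.001 -0.015 0.06 0.003;-0.001 -0.015 0.06 0.003"

```text
time: 2.9
tool_pos: [499.9, -166.0, 155.3]
tcp_rot: [0.001, 0.204, 0.979, 0.0]
wrist_force: [0.0, -0.7, 0.3]
opening: 85.4
grip_force: 0.0
```

```bash
python3 - <<'E'
from h import *
dl((499.3,-164.9,79))
E
```

```text
t 2.9 p [ 499.9 -166.   155.3] yaw_y 66.43 tilt [ 1.9 -0. ] F [ 0.  -0.7  0.3] open 85.4 g 0.0 q [ 0.12  0.46  0.15  2.12 -0.12  0.57  1.52]
(499.3, -164.9, 79) -> [0.0016 0.001  0.1018]
```

Request:
servo_tool:
  deltas: "0.001 0.001 0.05 0;0.001 0.001 0.1 0;0.001 0.001 0.1 0;0.001 0.001 0.1 0;0.001 0.001 0.1 0"

```text
time: 3.4
tool_pos: [500.2, -166.1, 81.2]
tcp_rot: [0.002, 0.205, 0.979, -0.0]
wrist_force: [0.3, 0.2, -0.1]
opening: 85.2
grip_force: 0.0
```

```bash
python3 - <<'E'
from h import *
dl((499.3,-164.9,79))
E
```

```text
t 3.4 p [ 500.2 -166.1   81.2] yaw_y 66.37 tilt [ 3.8 -0.9] F [ 0.3  0.2 -0.1] open 85.2 g 0.0 q [ 0.15  0.58  0.11  2.16 -0.16  0.4   1.55]
(499.3, -164.9, 79) -> [0.0017 0.0009 0.0029]
```

Close on the sleeve.

Request:
servo_tool:
  deltas: "0.001 0.001 0.003 0;0.001 0.001 0.003 0;0.001 0.001 0.003 0;0.001 0.001 0.003 0;0.001 0.001 0.003 0"
  gripper: 0.4
  grip_force: 60

```text
time: 3.9
tool_pos: [498.7, -164.6, 77.8]
tcp_rot: [0.001, 0.205, 0.979, 0.0]
wrist_force: [-0.9, -0.1, 6.1]
opening: 46.9
grip_force: 63.8
```

Request:
servo_tool:
  deltas: "0 0 0 0;0 0 0 0;0 0 0 0;0 0 0 0"

```text
time: 4.3
tool_pos: [498.7, -164.6, 77.8]
tcp_rot: [0.001, 0.205, 0.979, 0.0]
wrist_force: [-1.4, 1.5, 6.6]
opening: 47.2
grip_force: 63.8
```

```bash
python3 - <<'E'
from h import *
dl((499.3,-164.9,79))
E
```

```text
t 4.3 p [ 498.7 -164.6   77.8] yaw_y 66.39 tilt [1.2 0.1] F [-1.4  1.5  6.6] open 47.2 g 63.8 q [ 0.15  0.59  0.11  2.17 -0.16  0.39  1.55]
(499.3, -164.9, 79) -> [-0.0009 -0.     -0.0016]
```

Request:
servo_tool:
  deltas: "0 0 0.003 0;0 0 0.006 0;0 0 0.009 0;0 0 0.009 0"

```text
time: 4.7
tool_pos: [498.7, -164.6, 71.3]
tcp_rot: [0.001, 0.205, 0.979, 0.0]
wrist_force: [-2.2, 1.3, 11.9]
opening: 46.6
grip_force: 63.9
```

Request:
servo_tool:
  deltas: "0 0 0.002 0;0 0 0.002 0"

```text
time: 4.9
tool_pos: [498.7, -164.6, 69.9]
tcp_rot: [0.001, 0.205, 0.979, 0.0]
wrist_force: [-1.1, 1.4, 12.3]
opening: 47.2
grip_force: 64.0
```

Request:
servo_tool:
  deltas: "0 0 0.002 0;0 0 0.002 0"

```text
time: 5.1
tool_pos: [498.7, -164.6, 69.0]
tcp_rot: [0.001, 0.205, 0.979, 0.0]
wrist_force: [-2.5, 1.6, 15.1]
opening: 47.2
grip_force: 64.6
```

Request:
servo_tool:
  deltas: "0 0 0.002 0;0 0 0.002 0"

```text
time: 5.3
tool_pos: [498.7, -164.7, 68.9]
tcp_rot: [0.001, 0.205, 0.979, 0.0]
wrist_force: [-5.1, 2.0, 28.8]
opening: 47.0
grip_force: 66.3
```

Request:
servo_tool:
  deltas: "0 0 0 0;0 0 0 0;0 0 0 0;0 0 0 0;0 0 0 0"
  gripper: 1

```text
time: 5.8
tool_pos: [497.9, -164.7, 65.2]
tcp_rot: [-0.0, 0.205, 0.979, -0.0]
wrist_force: [-0.3, 0.2, 0.2]
opening: 85.3
grip_force: 0.0
```

```bash
python3 - <<'E'
from h import *
dl((498.7,-164.7,220))
t=capture('top')[:,:,::-1];s=capture('scene')[:,:,::-1]
f=lambda im,x,y,w,h,k:cv2.resize(im[y:y+h,x:x+w],None,fx=k,fy=k,interpolation=cv2.INTER_CUBIC)
cv2.imwrite('pics/c3.png',f(s,190,120,100,100,6))
E
```

```text
t 5.8 p [ 497.9 -164.7   65.2] yaw_y 66.36 tilt [-0.6  0.1] F [-0.3  0.2  0.2] open 85.3 g 0.0 q [ 0.16  0.61  0.1   2.17 -0.16  0.37  1.55]
(498.7, -164.7, 220) -> [-0.0008  0.0003 -0.2064]
```

View pics/c3.png

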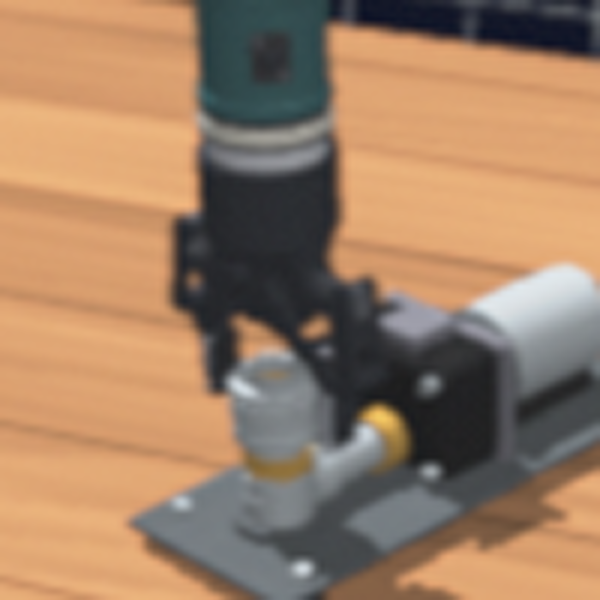

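The sleeve now sits lower, with the bare socket collar exposed above it (rim at 275,375), so it has stayed back. Now I'll raise the arm and go to the gauge.

Request:
servo_tool:
  deltas: "0 0 -0.06 0;0 0 -0.12 0;0 0 -0.18 0;0 0 -0.24 0;0 0.02 -0.26 0"

```text
time: 6.4
tool_pos: [505.6, -153.8, 265.2]
tcp_rot: [0.004, 0.207, 0.978, -0.001]
wrist_force: [0.9, 0.4, -0.0]
opening: 85.2
grip_force: 0.0
```

Request:
servo_tool:
  deltas: "0.025 0.06 0 0.047;0.05 0.12 0 0.095;0.075 0.18 0 0.142;0.1 0.23 0 0.19;0.1 0.28 0 0.237"

```text
time: 6.9
tool_pos: [517.1, 73.4, 260.2]
tcp_rot: [-0.001, 0.529, 0.849, -0.001]
wrist_force: [0.1, -0.5, -0.2]
opening: 85.3
grip_force: 0.0
```

```bash
python3 - <<'E'
from h import *
dl((517.5,188.3,250))
cv2.imwrite('pics/c4.png',cv2.resize(np.hstack([capture('scene')[150:230,200:280,::-1],capture('top')[200:280,310:390,::-1]]),None,fx=5,fy=5,interpolation=cv2.INTER_CUBIC))
E
```

```text
t 6.9 p [517.1  73.4 260.2] yaw_y 26.14 tilt [-3.1  0.2] F [ 0.1 -0.5 -0.2] open 85.3 g 0.0 q [-0.45  0.31  0.28  2.04 -0.12  0.81  0.35]
(517.5, 188.3, 250) -> [0.1372 0.068  0.0136]
```

View pics/c4.png

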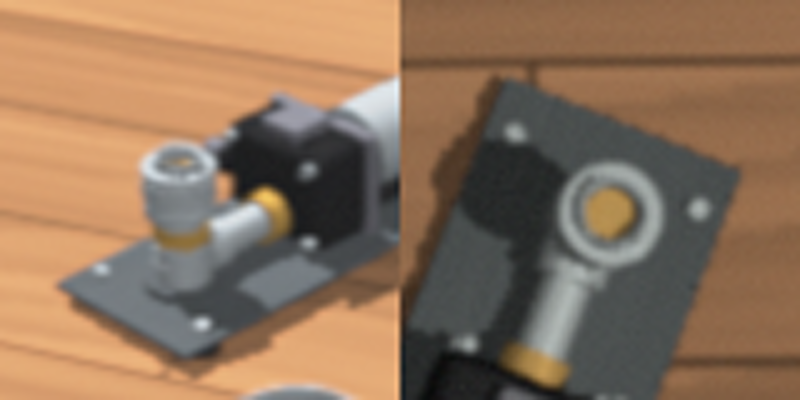

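The sleeve is back on its own: the mouth is at (180,160) in the scene half and (611,216) in the top half, and the orange valve has risen. On to the gauge.

Request:
servo_tool:
  deltas: "0.06 0.03 0.013 0.045;0.12 0.06 0.013 0.09;0.137 0.068 0.013 0.112;0.137 0.068 0.013 0.112;0.137 0.068 0.013 0.112"

```text
time: 7.5
tool_pos: [519.4, 184.9, 250.5]
tcp_rot: [0.0, 0.667, 0.745, -0.001]
wrist_force: [0.5, -0.1, -0.3]
opening: 85.7
grip_force: 0.0
```

Request:
servo_tool:
  deltas: "0 0 0 0;0 0 0 0"

```text
time: 7.7
tool_pos: [519.8, 183.8, 250.9]
tcp_rot: [0.0, 0.668, 0.744, -0.0]
wrist_force: [-0.9, -0.5, -0.2]
opening: 85.5
grip_force: 0.0
```

```bash
python3 - <<'E'
from h import *
dl((517.5,188.3,160),(517.5,188.3,98))
print(tri((235.6,181.6),(351.8,242.8)))
E
```

```text
t 7.7 p [519.8 183.8 250.9] yaw_y 6.1 tilt [ 0.  -0.6] F [-0.9 -0.5 -0.2] open 85.5 g 0.0 q [-0.67  0.36  0.33  1.99 -0.16  0.81 -0.15]
(517.5, 188.3, 160) -> [ 0.0063 -0.0024  0.1212]
(517.5, 188.3, 98) -> [ 0.0063 -0.0024  0.2039]
(array([ 498.8617791 , -165.38277784,  109.38685857]), np.float64(0.7783967193215905))
```

Request:
servo_tool:
  deltas: "0.006 -0.002 0.06 0;0.006 -0.002 0.12 0;0.006 -0.002 0.16 0;0.006 -0.002 0.19 0;0.006 -0.002 0.203 0"

```text
time: 8.2
tool_pos: [516.6, 188.7, 96.7]
tcp_rot: [-0.001, 0.668, 0.744, -0.002]
wrist_force: [-0.2, 0.2, 0.2]
opening: 85.4
grip_force: 0.0
```

Request:
servo_tool:
  deltas: "0 0 0 0;0 0 0 0"

```text
time: 8.4
tool_pos: [518.5, 190.1, 99.5]
tcp_rot: [0.0, 0.668, 0.744, 0.001]
wrist_force: [0.3, 0.3, 0.8]
opening: 85.3
grip_force: 0.0
```

```bash
python3 - <<'E'
from h import *
dl((517.5,188.3,98))
E
```

```text
t 8.4 p [518.5 190.1  99.5] yaw_y 6.21 tilt [1.5 0.5] F [0.3 0.3 0.8] open 85.3 g 0.0 q [-0.6   0.58  0.23  2.1  -0.27  0.48 -0.06]
(517.5, 188.3, 98) -> [-0.0023 -0.0016  0.002 ]
```

Request:
servo_tool:
  deltas: "-0.002 -0.001 0.002 0;-0.002 -0.001 0.002 0;-0.002 -0.001 0.002 0;-0.002 -0.001 0.002 0;-0.002 -0.001 0.002 0"
  gripper: 0.3
  grip_force: 55

```text
time: 8.9
tool_pos: [517.5, 189.1, 97.8]
tcp_rot: [0.0, 0.667, 0.745, 0.001]
wrist_force: [-0.3, 1.3, 6.2]
opening: 37.6
grip_force: 53.6
```

Request:
servo_tool:
  deltas: "0 0 0 0;0 0 0 0;0 0 0 0;0 0 0 0"

```text
time: 9.3
tool_pos: [517.6, 189.1, 97.8]
tcp_rot: [0.0, 0.667, 0.745, 0.001]
wrist_force: [-0.6, 0.5, 6.0]
opening: 37.9
grip_force: 53.6
```

```bash
python3 - <<'E'
from h import *
dl((517.5,188.3,98))
E
```

```text
t 9.3 p [517.6 189.1  97.8] yaw_y 6.25 tilt [1.  0.6] F [-0.6  0.5  6. ] open 37.9 g 53.6 q [-0.6   0.58  0.23  2.1  -0.27  0.48 -0.06]
(517.5, 188.3, 98) -> [-0.0011 -0.0002 -0.0002]
```

Request:
servo_tool:
  deltas: "0 0 -0.02 0;0 0 -0.06 0;0 0 -0.11 0;0 0 -0.16 0;0 0 -0.19 0"

```text
time: 9.8
tool_pos: [517.2, 189.0, 241.3]
tcp_rot: [0.0, 0.667, 0.745, 0.001]
wrist_force: [-0.7, 0.1, -3.8]
opening: 37.3
grip_force: 56.0
```

Request:
servo_tool:
  deltas: "0 0 0 0;0 0 0 0"

```text
time: 10.0
tool_pos: [515.8, 188.8, 238.4]
tcp_rot: [-0.001, 0.667, 0.745, -0.001]
wrist_force: [-0.3, -0.2, -4.3]
opening: 37.3
grip_force: 55.9
```

```bash
python3 - <<'E'
from h import *
dl((515,10,240),(499.0,-165,240))
E
```

```text
t 10.0 p [515.8 188.8 238.4] yaw_y 6.28 tilt [-1.9 -0.6] F [-0.3 -0.2 -4.3] open 37.3 g 55.9 q [-0.68  0.38  0.33  2.01 -0.17  0.78 -0.15]
(515, 10, 240) -> [-0.2368 -0.0272 -0.0019]
(499.0, -165, 240) -> [-0.4664 -0.0739 -0.0018]
```

Gauge weight is 4.3 N and it's held. Now I'll carry it over.

Request:
servo_tool:
  deltas: "-0.05 -0.006 0 0;-0.1 -0.012 0 0;-0.15 -0.02 0 0;-0.2 -0.03 0 0;-0.237 -0.035 0 0"

```text
time: 10.5
tool_pos: [507.3, 6.4, 236.9]
tcp_rot: [-0.002, 0.668, 0.744, -0.003]
wrist_force: [0.8, 0.4, -4.0]
opening: 37.8
grip_force: 55.8
```

Request:
servo_tool:
  deltas: "-0.05 -0.01 0 0;-0.1 -0.02 0 0;-0.15 -0.03 0 0;-0.2 -0.037 0 0;-0.225 -0.039 0 0"

```text
time: 11.0
tool_pos: [496.8, -165.3, 237.2]
tcp_rot: [-0.001, 0.669, 0.743, -0.002]
wrist_force: [-0.0, 1.0, -4.2]
opening: 37.4
grip_force: 55.7
```

Request:
servo_tool:
  deltas: "0 0 0 0;0 0 0 0;0 0 0 0"

```text
time: 11.3
tool_pos: [498.8, -159.8, 238.0]
tcp_rot: [-0.002, 0.667, 0.745, -0.001]
wrist_force: [-0.0, -0.1, -5.5]
opening: 37.4
grip_force: 55.7
```

```bash
python3 - <<'E'
from h import *
dl((499,-165,215))
cv2.imwrite('pics/c5.png',cv2.resize(capture('scene')[90:220,180:290,::-1],None,fx=4.5,fy=4.5,interpolation=cv2.INTER_CUBIC))
# predicted pixels (crop) of tip & rim centre
t=readout.sense()['tool_pos']
for P in (t-[0,0,80.1],(499,-165,113),t+[0,0,17.9]): print(((proj('scene',P)[0]-[180,90])*4.5).round(1))
E
```

```text
t 11.3 p [ 498.8 -159.8  238. ] yaw_y 6.37 tilt [-3.3  1.5] F [-0.  -0.1 -5.5] open 37.4 g 55.7 q [-0.09  0.35  0.4   2.06 -0.2   0.76  0.54]
(499, -165, 215) -> [-0.007  -0.0004  0.0307]
[255.2 352.6]
[250.9 408. ]
[249.8 223.1]
```

View pics/c5.png

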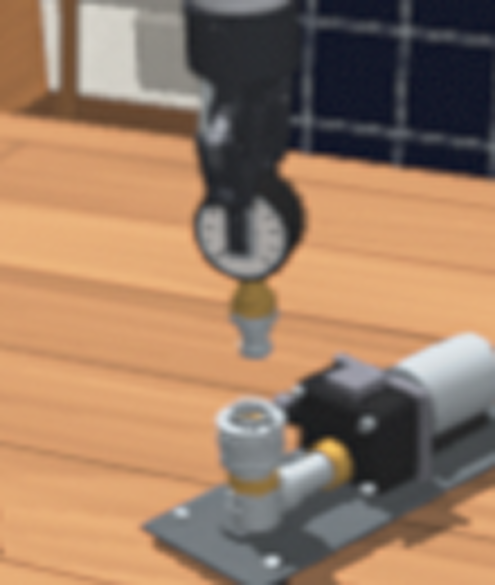

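The gauge hangs upright with its tip at (256,353), where projection predicted (255,353). The open mouth is at (250,409), predicted (251,408). I'll centre it and lower it.

Request:
servo_tool:
  deltas: "-0.007 0 0.015 0;-0.007 0 0.03 0;-0.007 0 0.03 0;-0.007 0 0.03 0"

```text
time: 11.75
tool_pos: [499.7, -166.4, 216.3]
tcp_rot: [-0.001, 0.667, 0.745, -0.0]
wrist_force: [0.2, -0.3, -3.4]
opening: 37.6
grip_force: 55.6
```

```bash
python3 - <<'E'
from h import *
dl((499,-165,208))
E
```

```text
t 11.75 p [ 499.7 -166.4  216.3] yaw_y 6.27 tilt [-1.7  0.3] F [ 0.2 -0.3 -3.4] open 37.6 g 55.6 q [-0.06  0.39  0.39  2.08 -0.22  0.72  0.58]
(499, -165, 208) -> [ 0.002  -0.0007  0.0111]
```

Request:
servo_tool:
  deltas: "0.002 -0.001 0.006 0;0.002 -0.001 0.012 0;0.002 -0.001 0.015 0;0.002 -0.001 0.015 0"

```text
time: 12.15
tool_pos: [499.0, -165.2, 205.5]
tcp_rot: [-0.0, 0.667, 0.745, -0.0]
wrist_force: [0.2, 0.4, -4.0]
opening: 38.0
grip_force: 55.8
```

```bash
python3 - <<'E'
from h import *
dl((499,-165,195))
E
```

```text
t 12.15 p [ 499.  -165.2  205.5] yaw_y 6.26 tilt [-0.7  0.2] F [ 0.2  0.4 -4. ] open 38.0 g 55.8 q [-0.06  0.4   0.38  2.09 -0.23  0.69  0.58]
(499, -165, 195) -> [ 0.0003 -0.      0.0139]
```

Steps of about 1.5 mm per row, watching the forces.

Request:
servo_tool:
  deltas: "0 0 0.002 0;0 0 0.004 0;0 0 0.006 0;0 0 0.008 0"

```text
time: 12.55
tool_pos: [499.4, -165.4, 199.7]
tcp_rot: [0.0, 0.667, 0.745, 0.0]
wrist_force: [-0.5, -1.1, -4.3]
opening: 37.7
grip_force: 55.8
```

Request:
servo_tool:
  deltas: "0 0 0.002 0;0 0 0.004 0;0 0 0.006 0;0 0 0.008 0"

```text
time: 12.95
tool_pos: [499.3, -165.4, 193.7]
tcp_rot: [0.0, 0.667, 0.745, 0.0]
wrist_force: [-0.8, 0.1, -4.2]
opening: 37.5
grip_force: 55.8
```

Request:
servo_tool:
  deltas: "0 0 0.002 0;0 0 0.004 0;0 0 0.006 0"

```text
time: 13.25
tool_pos: [499.7, -165.4, 189.4]
tcp_rot: [0.0, 0.667, 0.745, 0.0]
wrist_force: [1.5, 0.8, -4.5]
opening: 37.2
grip_force: 55.8
```

Request:
servo_tool:
  deltas: "0 0 0.002 0;0 0 0.004 0;0 0 0.006 0"

```text
time: 13.55
tool_pos: [499.8, -165.4, 184.8]
tcp_rot: [0.0, 0.667, 0.745, 0.0]
wrist_force: [1.3, 1.7, -3.8]
opening: 37.3
grip_force: 55.8
```

Request:
servo_tool:
  deltas: "0 0 0.002 0;0 0 0.004 0;0 0 0.004 0"

```text
time: 13.85
tool_pos: [499.9, -165.5, 182.2]
tcp_rot: [0.0, 0.667, 0.745, 0.0]
wrist_force: [1.1, 0.6, -0.5]
opening: 37.6
grip_force: 56.3
```

Request:
servo_tool:
  deltas: "0 0 0.001 0;0 0 0.002 0;0 0 0.003 0"

```text
time: 14.15
tool_pos: [499.9, -165.5, 180.3]
tcp_rot: [0.0, 0.667, 0.745, 0.0]
wrist_force: [0.2, 1.4, 6.8]
opening: 37.5
grip_force: 57.1
```

Request:
servo_tool:
  deltas: "0 0 0.001 0;0 0 0.002 0;0 0 0.003 0"

```text
time: 14.45
tool_pos: [500.2, -165.4, 178.0]
tcp_rot: [0.001, 0.667, 0.745, 0.001]
wrist_force: [0.5, 0.9, 5.0]
opening: 37.5
grip_force: 57.0
```

Request:
servo_tool:
  deltas: "0 0 0.0015 0;0 0 0.003 0;0 0 0.004 0"

```text
time: 14.75
tool_pos: [500.2, -165.5, 175.1]
tcp_rot: [0.001, 0.667, 0.745, 0.001]
wrist_force: [0.0, 1.3, 6.3]
opening: 37.2
grip_force: 57.1
```

Request:
servo_tool:
  deltas: "0 0 0.0015 0;0 0 0.003 0;0 0 0.004 0"

```text
time: 15.05
tool_pos: [500.2, -165.5, 172.3]
tcp_rot: [0.001, 0.667, 0.745, 0.001]
wrist_force: [-0.2, 1.2, 7.7]
opening: 37.8
grip_force: 57.2
```

Request:
servo_tool:
  deltas: "0 0 0.0015 0;0 0 0.003 0;0 0 0.004 0"

```text
time: 15.35
tool_pos: [500.1, -165.5, 168.9]
tcp_rot: [0.001, 0.667, 0.745, 0.0]
wrist_force: [-0.6, 0.8, 6.6]
opening: 37.4
grip_force: 56.8
```

Request:
servo_tool:
  deltas: "0 0 0.001 0;0 0 0.002 0;0 0 0.002 0"

```text
time: 15.65
tool_pos: [500.1, -165.5, 167.6]
tcp_rot: [0.001, 0.667, 0.745, 0.001]
wrist_force: [-0.2, 0.8, 7.4]
opening: 37.4
grip_force: 57.3
```

Request:
servo_tool:
  deltas: "0 0 0.001 0;0 0 0.002 0;0 0 0.002 0"

```text
time: 15.95
tool_pos: [500.1, -165.6, 166.5]
tcp_rot: [0.001, 0.668, 0.745, 0.001]
wrist_force: [0.2, 0.3, 11.9]
opening: 37.9
grip_force: 57.9
```

Request:
servo_tool:
  deltas: "0 0 0.001 0;0 0 0.001 0"

```text
time: 16.15
tool_pos: [500.2, -165.6, 166.4]
tcp_rot: [0.0, 0.668, 0.745, 0.001]
wrist_force: [-1.5, 2.0, 16.6]
opening: 37.6
grip_force: 58.6
```

```bash
python3 - <<'E'
from h import *
dl((499,-165,195))
cv2.imwrite('pics/c6.png',cv2.resize(capture('scene')[110:220,185:285,::-1],None,fx=5.4,fy=5.4,interpolation=cv2.INTER_CUBIC))
E
```

```text
t 16.15 p [ 500.2 -165.6  166.4] yaw_y 6.25 tilt [1.8 0.6] F [-1.5  2.  16.6] open 37.6 g 58.6 q [-0.02  0.46  0.34  2.12 -0.27  0.6   0.62]
(499, -165, 195) -> [ 0.001  -0.0014 -0.0381]
```

View pics/c6.png

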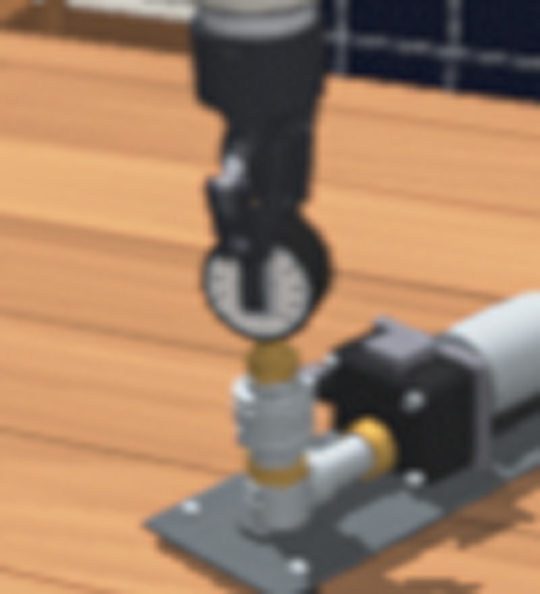

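The plug's shoulder has reached the rim, at about (273,380), and the hard stop is felt, with the coupler below at (275,420). I'll ease off and do a light pull test to see whether it's locked.

Request:
servo_tool:
  deltas: "0 0 -0.002 0;0 0 -0.002 0"

```text
time: 16.4
tool_pos: [500.1, -165.5, 167.2]
tcp_rot: [0.001, 0.667, 0.745, 0.001]
wrist_force: [-0.5, 1.8, 9.7]
opening: 38.1
grip_force: 57.2
```

Request:
servo_tool:
  deltas: "0 0 -0.0015 0;0 0 -0.0015 0"

```text
time: 16.6
tool_pos: [500.1, -165.5, 168.1]
tcp_rot: [0.001, 0.667, 0.745, 0.001]
wrist_force: [-0.3, 1.0, 9.0]
opening: 37.5
grip_force: 57.1
```

Request:
servo_tool:
  deltas: "0 0 -0.0013 0;0 0 -0.0013 0"

```text
time: 16.8
tool_pos: [500.1, -165.5, 168.7]
tcp_rot: [0.001, 0.667, 0.745, 0.0]
wrist_force: [0.9, 0.9, 6.2]
opening: 37.5
grip_force: 56.7
```

Request:
servo_tool:
  deltas: "0 0 -0.0013 0;0 0 -0.0013 0"

```text
time: 17.0
tool_pos: [500.0, -165.5, 169.2]
tcp_rot: [0.001, 0.667, 0.745, 0.0]
wrist_force: [2.8, 0.8, 2.3]
opening: 37.6
grip_force: 56.3
```

Request:
servo_tool:
  deltas: "0 0 -0.0013 0;0 0 -0.0013 0"

```text
time: 17.2
tool_pos: [500.0, -165.4, 169.8]
tcp_rot: [0.001, 0.667, 0.745, 0.0]
wrist_force: [4.0, -0.5, -3.3]
opening: 37.2
grip_force: 55.9
```

The force falls about 5 N per 0.6 mm, far steeper than the valve spring's 0.5 N/mm, so the lock is holding. Release.

Request:
servo_tool:
  deltas: "0 0 0.001 0;0 0 0.001 0"

```text
time: 17.4
tool_pos: [500.0, -165.5, 169.5]
tcp_rot: [0.001, 0.667, 0.745, 0.0]
wrist_force: [3.7, 2.0, -0.7]
opening: 37.5
grip_force: 56.2
```

Request:
servo_tool:
  deltas: "0 0 0 0;0 0 0 0;0 0 0 0;0 0 0 0;0 0 0 0"
  gripper: 1

```text
time: 17.9
tool_pos: [498.8, -165.4, 169.2]
tcp_rot: [-0.0, 0.668, 0.745, -0.0]
wrist_force: [-0.5, 0.0, 0.5]
opening: 85.2
grip_force: 0.0
```

Request:
servo_tool:
  deltas: "0 0 -0.04 0;0 0 -0.08 0;0 0 -0.12 0;0 0 -0.16 0;0 0 -0.18 0"

```text
time: 18.4
tool_pos: [500.1, -166.0, 307.0]
tcp_rot: [0.002, 0.668, 0.745, 0.001]
wrist_force: [0.9, 0.8, 0.7]
opening: 85.1
grip_force: 0.0
```

Request:
servo_tool:
  deltas: "0.06 0 0 0;0.12 0 0 0;0.18 0 0 0;0.2 0 0 0;0.2 0 0 0"

```text
time: 18.9
tool_pos: [482.4, -13.2, 304.2]
tcp_rot: [-0.001, 0.665, 0.747, 0.0]
wrist_force: [-0.0, -0.5, 0.1]
opening: 85.7
grip_force: 0.0
```

```bash
python3 - <<'E'
from h import *
dl()
s=capture('scene')[:,:,::-1];t=capture('top')[:,:,::-1]
cv2.imwrite('pics/c7.png',cv2.resize(np.hstack([s[120:220,190:280],t[190:290,310:400]]),None,fx=4.4,fy=4.4,interpolation=cv2.INTER_CUBIC))
for z in(90,98): 
  for c,o in(('scene',(190,120)),): print([((proj(c,P)[0]-o)*4.4).round(1) for P in((499.5,-165,z+98),(499.5,-165,z+27))])
E
```

```text
t 18.9 p [482.4 -13.2 304.2] yaw_y 6.61 tilt [-0.8  1. ] F [-0.  -0.5  0.1] open 85.7 g 0.0 q [-0.38  0.2   0.37  2.07 -0.09  0.89  0.16]
[array([196.9, 174.4]), array([200.9, 262.4])]
[array([196.5, 164.1]), array([200.4, 252.7])]
```

View pics/c7.png

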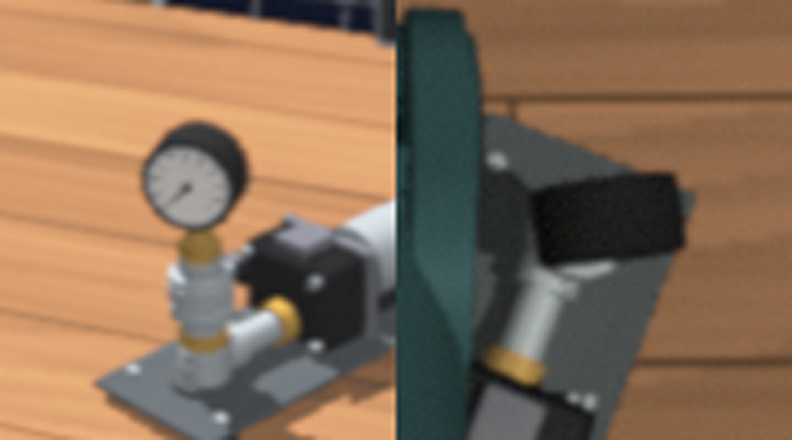

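The gauge stands upright and locked: its case is at (196,175), where (197,174) is predicted for a tip height of 90 mm. The arm is clear. I'll let it settle, then hand in.

Request:
servo_tool:
  deltas: "0 0 0 0;0 0 0 0;0 0 0 0;0 0 0 0;0 0 0 0"

```text
time: 19.5
tool_pos: [483.0, -16.6, 304.3]
tcp_rot: [0.0, 0.668, 0.744, -0.0]
wrist_force: [-0.1, -0.2, -0.5]
opening: 85.5
grip_force: 0.0
```

```bash
python3 -c "
from h import *
print(robot.finish_job())"
```

```text
the job is handed in; nothing more can be done
None
```

The job was handed in at 19.5 s and gave no verdict back: the sleeve latched back by itself, and the gauge was pressed home, held in a light pull test and left standing upright with the arm clear.

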